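# Ram the rubber plugs home in the feed tube

## Robot

A 6-joint arm with a two-finger parallel gripper is mounted at the origin on a cart in front of the work surface, level with it; the furniture and walls round the work are solid. World frame = base frame: x ahead of the robot, y to its left, z up, the work surface at z = 0. Lengths are in mm, angles in rad, forces in N, time in s.
With the tool pointing down it reaches from about 300 to 775 mm from the base axis. Payload 14.6 kg.
Tool frame: the origin (TCP) lies on the centre line of the jaws, within the pads' length; the fingertips stand 11 mm ahead of it and the grasp point (between the pads) lies 8 mm behind it; x points along the fingers, y is the direction in which the jaws open and shut, and the axes are right-handed (so a half turn about x gives the same grasp; the last joint's range is limited). The gripper opens to 94 mm and grips with 3 to 60 N. Pads are 16 mm wide; open, the fingers measure 119 mm over their backs; the gripper's body (75 mm by 177 mm) begins 78 mm behind the grasp point.
Start: joints at [1.28, 0.3, 1.521, -0, 1.321, -0.067], TCP at [122.063, 536.274, 216.446] pointing down, gripper open.
Joint ranges: [-3.03, 3.03], [-0.79, 2.21], [0.23, 2.52], [-1.04, 4.18], [0, 3.07], [-2.55, 2.55]. Speed limits (rad/s): [2.22, 2.22, 2.57, 3.14, 3.14, 3.14].

## Interface

Orientations are given as [roll, pitch, yaw] about the fixed x, y, z axes, in that order (R = Rz(yaw) Ry(pitch) Rx(roll)).
In Python, from cell import manip gives the robot as it stands.
- The arm moves only by the shell command python3 -m handwheel 'ROWS' [OPENING] [FORCE]. ROWS is JSON, a list of rows, each a list of 2 entries, a list of its own where there are three numbers: the shift along the tool's x, y, z in mm, then the turn about the tool's x in rad. In form: [[[x, y, z], spin], ...]. A call has exactly 10 rows; each row shifts and turns the commanded pose from where the row before left it, along the tool's axes as they then stand; what a row does not reach is not made up. A row lasts 1/8 s, in which the tool goes at most 62.5 mm and 10.7 degrees, less where a joint would pass 70% of its speed; a pose out of reach is approached as far as the arm can. A call with a gripper value outside its range is refused whole. OPENING is the closure in counts, from 0 (fully open) to 255 (shut), set as the call begins (- or left out, the last holds). The fingers move at their own pace and stop on an object; FORCE is the grip in N (left out, the last holds). Time passes only in rows, so rows that do not move let the fingers close, or fill a call up. It gives the time, the measured TCP pose, the force and the opening at its end, in the units of the state.
- manip.read_state(): the state, without advancing time (a new reading comes with each control period).
- manip.camera(name): name is "scene" or "top" or "wrist"; returns a dict with "pixels" (384x512x3 uint8, red, green, blue), "z_map" (384x512 float32, mm along the optical axis (not along the pixel's ray), 0 where there is no reading), "mtx" (3x3 intrinsics, pixels), "k1" (the pictures are not rectified: a ray, as slopes to the right and down, at radius r is drawn at 1 + k1 r^2 times it, then the intrinsics apply), "xyz" and "orientation" of the camera in the world. Camera axes: x right, y up, looking along -z (the intrinsics and any distortion apply to the point x, -y, -z); pixel columns grow to the right and rows downward; lengths in mm; the calibration is good to about 2 mm. A picture is of the moment at which its call begins.
- manip.sign_off(): hands the job in, once; it reports no verdict.
Trained networks look in the newest picture that a camera, given by its name, has taken for a name from the list of things; names that differ only in an ending like _2 or _b are one class to them, and where a whole thing is asked for, a point or a joint stands for the part that bears it (a point fixed in the world has none). Each returns a list of dicts, best first, with "confidence" (0 to 1); they miss things now and then, are a little off and sometimes report something else, mostly with a low value. They report only what shows in the picture. A call takes as long as a camera call. They do not tell look-alikes from the thing itself.
- manip.cut_out(target, camera): "region" (384x512 bool, what is visible of it) and "centre" ([column, row] in pixels, amid what is visible of it).
The state is a dict: "clock": time; "joints": joint angles; "qd": joint speeds; "effort": joint torques, N m; "eef_pos": TCP position; "eef_rot": TCP orientation; "wrist_force": force on the tool from outside, world axes, zero at the start; "moment": the same for the moment, N m; "finger_gap": finger opening in mm.
Only numpy, scipy, OpenCV 4.12 (cv2) and the standard library are available. Lean on these libraries where they do the work, as an engineer would, in place of code of your own. Each camera call takes 0.05 s, during which the arm holds its last target. There are 200 camera calls.

## Task

The two rubber plugs have hung up part-way down the upright feed tube. Take the long rammer by its wooden handle out of the rack, put its steel rod down the tube and push the plugs down until they are packed tight on the bottom, then let go and leave the rammer standing in the tube as the follower weight. The short rammer is too short to reach; leave it in the rack.

Things in the scene. Friction and masses are not known exactly. Their poses are not given: they have to be found in the camera images.
- feed_tube: Fixed upright aluminium tube with a sight slot (towards -x) on a round foot 76 mm wide. Origin: centre of the foot's underside, on the table; z up along the bore. Bore 28 mm wide from its floor at z = 12 mm to 98 mm, then a funnel mouth, 52 mm wide inside at the rim, z = 114 mm. In it are two black rubber plugs, 27 mm wide, 18 mm high, at the start with a gap between and below them.
- upper_plug (a joint): How far the upper plug still has to go down, m: 26 to 40 mm at the start, 0 = home (on the lower plug, which lies on the bore's floor). Its top is at z = 48 mm + this value. The plugs are a stiff fit and stay put; about 5 N slides one, 10 N both (the upper meets the lower on the way); at home they stop hard.
- long_rammer: Stands in one of the rack's holes (either one), lower end 8 mm above the table. Steel rod 16 mm thick, 95 mm long, then a collar 40 mm wide, 6 mm thick, then a round wooden handle 26 mm thick (z = 101 to 161 mm, grip at about 135). Origin: centre of the rod's lower end; z along it to the handle. 0.1 to 0.18 kg. Rack: fixed wooden block 60 x 150 x 38 mm, two holes 18 mm wide, 30 deep, 80 apart.
- short_rammer: Stands in the rack's other hole: the same, but its rod is only 45 mm long (handle z = 51 to 111 mm), so its collar would meet the tube's mouth before the plugs are home. Origin: centre of the rod's lower end. Stays where it is.
Not all that is in view belongs to the job. Leave any yellow look-alike of the long_rammer alone.

How it is judged:
By the outcome, as a careful person would: the job done as asked, in the order asked, and still so for the second after the job is handed in, with the robot touching nothing.
It also fails if it takes over 40 s, if anything falls off the work surface, if the arm or the gripper's body presses on something with over 40 N, if the wrist force passes 120 N, or if a joint passes its speed limit or range.

## Working session

There is one attempt and no reset: what is moved stays moved. The work goes in short steps, Python scripts to look and compute and a shell command to move; the robot and the scene stay as the last step left them, time stands still between calls to the robot, and variables do not carry over. Pictures are saved under pics/ and viewed, about 8 in all and at most 12, crops included, and the job is handed in when it is done.

```bash
ls; mkdir -p pics
cat > h.py <<'E'
import numpy as np, cv2
from scipy.spatial.transform import Rotation as R
from cell import manip
def rot(o): return R.from_euler('xyz',o).as_matrix()
def rays(c,uv):
    uv=np.atleast_2d(np.asarray(uv,float)); M=c['mtx']; k=float(c['k1'])
    d=np.c_[(uv[:,0]-M[0][2])/M[0][0],(uv[:,1]-M[1][2])/M[1][1]]
    s=d.copy()
    for _ in range(10): s=d/(1+k*(s**2).sum(1,keepdims=True))
    return s
def pts(c,uv,z):
    s=rays(c,uv); z=np.asarray(z,float).reshape(-1,1)
    return np.hstack([s[:,:1]*z,-s[:,1:]*z,-z])@rot(c['orientation']).T+np.array(c['xyz'])
def cloud(c,m):
    v,u=np.nonzero(m&(c['z_map']>0)); return pts(c,np.c_[u,v],c['z_map'][v,u]),np.c_[u,v]
def save(c,n): cv2.imwrite('pics/'+n,cv2.cvtColor(c['pixels'],cv2.COLOR_RGB2BGR))
E
python3 - <<'E'
from h import *
np.set_printoptions(precision=1,suppress=True)
s=manip.read_state(); print(s['clock'],s['eef_pos'],s['eef_rot'],s['finger_gap'])
ims=[]
for n in('scene','top'):
    c=manip.camera(n); ims.append(c['pixels']); np.save(n+'.npy',c,allow_pickle=True)
    print(n,c['xyz'],c['orientation'],c['mtx'][0][0],c['k1'])
    for t in('long_rammer','short_rammer','feed_tube','upper_plug'):
        for d in manip.cut_out(t,n)[:4]:
            P,uv=cloud(c,d['region'])
            if len(P): 
                top=P[P[:,2]>np.percentile(P[:,2],98)-6]
                print(t,round(d['confidence'],2),np.array(d['centre']),len(P),'lo',np.percentile(P,2,0),'hi',np.percentile(P,98,0),'topmed',np.median(top,0))
    save(c,n+'.png')
E
```

```text
pics
0.0 [122.  536.1 215.9] [-1.6  1.6 -1.9] 94.08191445731578
scene [-77.9  47.3 532.4] [ 1.  -0.  -2.2] 427.3182219083731 0.006458630511631093
long_rammer 0.96 [267.7 178.3] 671 lo [ 486.6 -409.4   39.3] hi [ 518.5 -375.8  168.5] topmed [ 499.1 -389.6  166.9]
long_rammer 0.81 [381.4 154.1] 590 lo [ 454.2 -826.9    5.4] hi [ 565.1 -683.9  159.7] topmed [ 468.  -696.1  158.1]
short_rammer 0.89 [239.2 212.9] 526 lo [ 465.3 -328.7   40.7] hi [ 490.  -299.7  119.4] topmed [ 479.5 -313.2  117. ]
feed_tube 0.73 [146.3 235.6] 1918 lo [ 527.7 -188.8    2.8] hi [ 589.8 -123.8  114.4] topmed [ 574.3 -159.   112.6]
top [ 382.9 -413.8 1036.3] [ 0.1 -0.  -1.6] 371.4778605267173 -0.04177837088608623
long_rammer 0.7 [355.5 199.8] 224 lo [ 453.4 -709.5   36.4] hi [ 487.9 -681.8  161. ] topmed [ 470.5 -698.   159. ]
long_rammer 0.52 [233.2 188.8] 177 lo [ 487.4 -408.2  105.9] hi [ 516.6 -373.2  169.6] topmed [ 504.2 -391.8  166.9]
short_rammer 0.74 [205.5 194.4] 176 lo [ 465.3 -331.8   54.8] hi [ 499.6 -298.   120.2] topmed [ 484.5 -313.9  117.3]
feed_tube 0.84 [145.8 166.5] 788 lo [ 530.2 -187.8    6.6] hi [ 595.9 -127.9  114.5] topmed [ 566.2 -150.9  112.3]
```

View pics/scene.png

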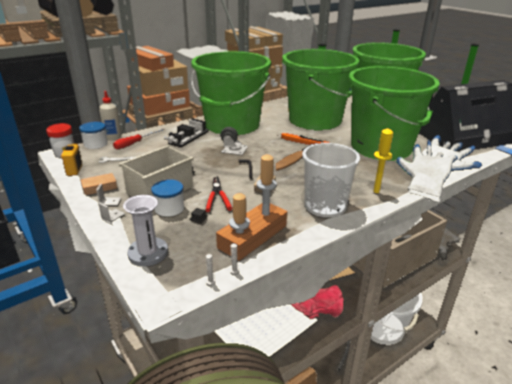

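View pics/top.png

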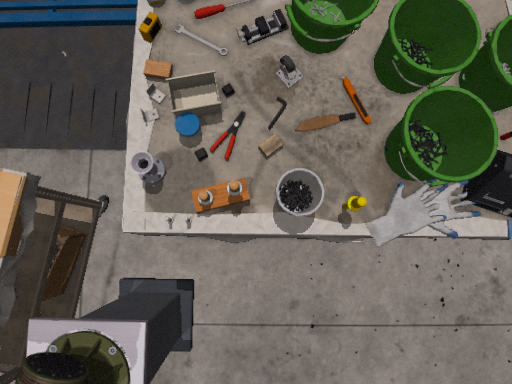

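Run:
```python
from h import *
np.set_printoptions(precision=1,suppress=True)
for n in('scene','top'):
    c=np.load(n+'.npy',allow_pickle=True).item()
    P,uv=cloud(c,c['z_map']>0)
    def box(x0,y0,r,z0,z1):
        m=(np.hypot(P[:,0]-x0,P[:,1]-y0)<r)&(P[:,2]>z0)&(P[:,2]<z1);return m
    from scipy.optimize import least_squares
    def fit(Q,r):
        f=lambda p:np.hypot(Q[:,0]-p[0],Q[:,1]-p[1])-r
        s=least_squares(f,Q[:,:2].mean(0)+np.array([0,0]),loss='soft_l1');return s.x,abs(s.fun).mean(),len(Q)
    # rammer tops
    for nm,x,y,z0,z1 in(('long top',502,-391,163,175),('short top',482,-313,113,125)):
        m=box(x,y,25,z0,z1);Q=P[m];print(n,nm,Q.mean(0),(Q.max(0)+Q.min(0))/2,len(Q), np.ptp(Q,axis=0))
    for nm,x,y,z0,z1 in(('long side',502,-391,118,162),('short side',482,-313,68,112)):
        m=box(x,y,25,z0,z1);print(n,nm,fit(P[m],13))
    m=box(565,-155,45,108,122);Q=P[m];print('tube rim',(np.percentile(Q,1,0)+np.percentile(Q,99,0))/2,np.ptp(Q,axis=0))
    print('tube rim circle',cv2.minEnclosingCircle(Q[:,:2].astype('f4')),np.percentile(Q[:,2],[5,50,95]))
    m=box(565,-155,60,-5,12);Q=P[m];m2=Q[:,2]>4
    if m2.sum()>5: print('foot',cv2.minEnclosingCircle(Q[m2][:,:2].astype('f4')))
    # all tall things
    H=P[(P[:,2]>60)&(np.hypot(P[:,0],P[:,1])<900)]
    import collections
    g=collections.Counter(map(tuple,np.round(H[:,:2]/50).astype(int)*50)); print({k:(v,round(max(H[(abs(H[:,0]-k[0])<25)&(abs(H[:,1]-k[1])<25)][:,2]))) for k,v in g.items() if v>15 and k[0]>100})
```

```text
scene long top [ 500.5 -390.6  166.9] [ 502.9 -393.3  166.7] 65 [20.2 22.6  7. ]
scene short top [ 480.7 -313.9  117.1] [ 482.1 -314.7  116.9] 79 [21.9 21.   7.7]
scene long side (array([ 505. , -393.9]), np.float64(0.8890867615344674), 265)
scene short side (array([ 484.7, -316.7]), np.float64(0.6876300813317713), 272)
tube rim [ 563.3 -158.3  111.8] [57.5 58.2  7.9]
tube rim circle ((564.0488891601562, -158.25079345703125), 29.891647338867188) [108.3 112.6 115.1]
foot ((562.6552734375, -157.66644287109375), 38.736541748046875)
{(np.int64(450), np.int64(-700)): (410, 162), (np.int64(500), np.int64(-700)): (52, 159), (np.int64(550), np.int64(-600)): (284, 132), (np.int64(550), np.int64(-550)): (242, 132), (np.int64(500), np.int64(-600)): (378, 132), (np.int64(800), np.int64(-350)): (102, 82), (np.int64(800), np.int64(-300)): (149, 82), (np.int64(550), np.int64(-500)): (43, 132), (np.int64(450), np.int64(-600)): (88, 132), (np.int64(800), np.int64(-250)): (169, 81), (np.int64(750), np.int64(-350)): (117, 82), (np.int64(500), np.int64(-400)): (597, 170), (np.int64(500), np.int64(-500))
[... 1645 characters left out ...]
4(550), np.int64(-200)): (26, 115), (np.int64(550), np.int64(-550)): (190, 133), (np.int64(550), np.int64(-600)): (114, 132), (np.int64(550), np.int64(-500)): (47, 136), (np.int64(500), np.int64(-500)): (82, 134), (np.int64(500), np.int64(-400)): (184, 170), (np.int64(500), np.int64(-600)): (225, 133), (np.int64(500), np.int64(-350)): (18, 111), (np.int64(500), np.int64(-550)): (37, 67), (np.int64(500), np.int64(-300)): (77, 122), (np.int64(500), np.int64(-700)): (70, 161), (np.int64(450), np.int64(-300)): (18, 121), (np.int64(450), np.int64(-500)): (57, 134), (np.int64(450), np.int64(-600)): (111, 132), (np.int64(450), np.int64(-700)): (160, 164), (np.int64(450), np.int64(-550)): (88, 133)}
```

The wooden long rammer is at scene px (267,170) and top px (234,187). The things it could be taken for are the short rammer at scene (239,212) and the yellow look-alike at scene (383,160). The tube is at scene (146,232). I choose the wooden one with its top at z≈167. Next I check it in a close crop, and also work out the tool axes and what lies along the path.

Run:
```python
from h import *
np.set_printoptions(precision=3,suppress=True)
c=np.load('scene.npy',allow_pickle=True).item()
cr=c['pixels'][130:280,110:310,::-1]; cv2.imwrite('pics/crop1.png',cv2.resize(cr,None,fx=4,fy=4,interpolation=cv2.INTER_CUBIC))
s=manip.read_state(); T=rot(s['eef_rot']); print(T)
p=np.array(s['eef_pos']); q=np.array([505,-392.3,235.]); print('tool shift',T.T@(q-p),p)
for n in('scene','top'):
    c=np.load(n+'.npy',allow_pickle=True).item(); P,_=cloud(c,c['z_map']>0)
    a,b=p[:2],q[:2]; t=np.clip((P[:,:2]-a)@(b-a)/((b-a)@(b-a)),0,1)
    d=np.linalg.norm(P[:,:2]-(a+t[:,None]*(b-a)),axis=1)
    m=(d<130)&(P[:,2]>110); Q=P[m]
    for y in range(-500,700,100):
        k=abs(Q[:,1]-y)<50
        if k.sum(): print(n,y,k.sum(),Q[k].max(0),Q[k].min(0))
```

```text
[[-0.     0.222  0.975]
 [-0.     0.975 -0.222]
 [-1.    -0.    -0.   ]]
tool shift [ -18.531 -820.435  579.44 ] [122.052 536.255 216.429]
scene -500 255 [ 536.47  -495.786  132.53 ] [ 452.773 -517.673  110.064]
scene -400 375 [ 512.988 -373.073  170.133] [ 484.677 -405.654  110.028]
scene -300 102 [ 493.012 -304.163  120.707] [ 471.147 -325.164  110.032]
scene -200 42 [ 557.254 -150.67   115.572] [ 534.898 -186.378  110.085]
scene -100 12 [ 541.754 -141.099  115.002] [ 535.816 -149.592  112.438]
top -500 128 [ 539.915 -494.64   134.181] [ 453.134 -517.154  113.051]
top -400 118 [ 517.299 -373.272  170.049] [ 487.074 -406.035  110.03 ]
top -300 74 [ 495.581 -301.597  121.589] [ 472.755 -324.302  110.159]
top -200 29 [ 553.859 -150.879  114.675] [ 535.233 -178.896  110.369]
top -100 7 [ 543.206 -141.517  113.672] [ 537.611 -148.572  110.443]
```

View pics/crop1.png

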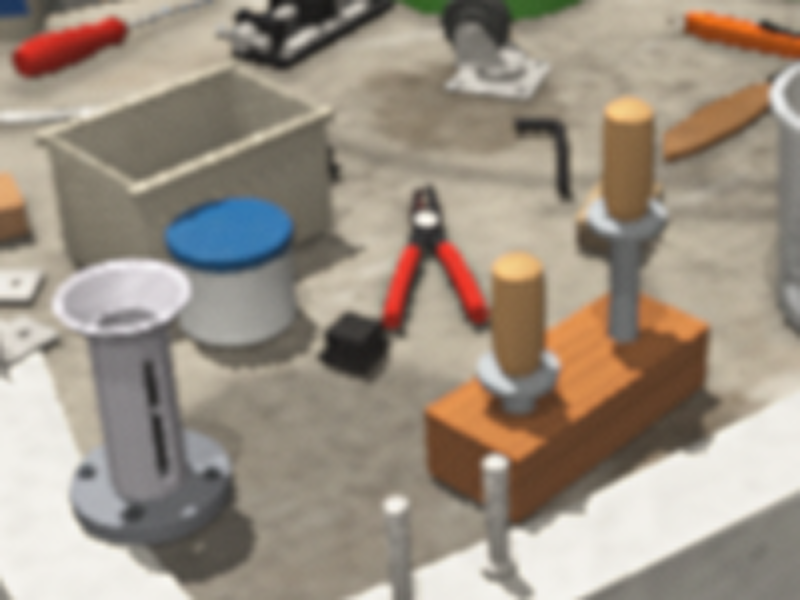

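The crop confirms it: the long rammer (crop 628,160) shows a long exposed rod, and the short one (517,315) sits with its collar on the rack. The slot shows both plugs and the gaps. I move over now.

```bash
python3 -m handwheel '[[[-8,-41,29],0],[[-8,-41,29],0],[[-8,-41,29],0],[[-8,-41,29],0],[[-8,-41,29],0],[[0,-41,29],0],[[0,-41,29],0],[[0,-41,29],0],[[0,-41,29],0],[[0,-41,29],0]]' 0 40
python3 -m handwheel '[[[0,-41,29],0],[[0,-41,29],0],[[0,-41,29],0],[[0,-41,29],0],[[0,-41,29],0],[[0,-41,29],0],[[0,-41,29],0],[[0,-41,29],0],[[0,-35,29],0],[[0,0,0],0]]'
```

```text
clock: 1.75
eef_pos: [314.1, 70.5, 256.8]
eef_rot: [0.357, 1.57, 0.134]
wrist_force: [0.6, 0.4, -0.3]
finger_gap: 93.9
clock: 3.0
eef_pos: [487.9, -341.6, 255.0]
eef_rot: [2.769, 1.569, 2.543]
wrist_force: [-0.6, -0.3, -0.5]
finger_gap: 93.8
```

```bash
python3 -m handwheel '[[[0,0,0],0.157],[[0,0,0],0.157],[[0,0,0],0.157],[[0,0,0],0.157],[[0,0,0],0.157],[[0,0,0],0.157],[[0,0,0],0.157],[[0,0,0],0.157],[[0,0,0],0.157],[[0,0,0],0.157]]'
cat > w.py <<'E'
from h import *
np.set_printoptions(precision=2,suppress=True)
s=manip.read_state(); T=rot(s['eef_rot']); p=np.array(s['eef_pos']); print(T,p,'q',np.array(s['joints']))
c=manip.camera('wrist'); np.save('wrist.npy',c,allow_pickle=True); save(c,'wrist1.png')
P,_=cloud(c,c['z_map']>0)
for nm,x,y,z in(('long',505,-392,167),('short',484,-315,117)):
    Q=P[(np.hypot(P[:,0]-x,P[:,1]-y)<30)&(abs(P[:,2]-z)<7)]
    if len(Q): print(nm,len(Q),Q.mean(0),(Q.max(0)+Q.min(0))/2,np.ptp(Q,axis=0))
for q in([505,-392.3,235],[505,-392.3,135]): print(T.T@(np.array(q)-p))
E
python3 w.py
```

```text
clock: 4.25
eef_pos: [487.6, -338.9, 256.8]
eef_rot: [1.462, 1.571, -0.337]
wrist_force: [-0.0, 0.7, 0.3]
finger_gap: 93.8
[[ 0.    0.97 -0.23]
 [-0.   -0.23 -0.97]
 [-1.    0.    0.  ]] [ 487.6  -338.91  256.78] q [-0.67  0.37  1.33  0.    1.44 -0.44]
long 433 [ 506.02 -390.18  166.2 ] [ 505.9  -392.32  165.03] [23.71 23.59  9.93]
short 365 [ 485.98 -314.05  116.39] [ 485.57 -314.61  115.26] [23.66 22.55 10.5 ]
[21.79 28.99 48.08]
[121.79  28.97  48.08]
```

```bash
python3 -m handwheel '[[[0,10,16],0],[[0,10,16],0],[[0,9.4,15.5],0],[[22,0,0],0],[[25,0,0],0],[[25,0,0],0],[[25,0,0],0],[[25,0,0],0],[[0,0,0],0],[[0,0,0],0]]'
python3 - <<'E'
from h import *
s=manip.read_state(); T=rot(s['eef_rot']); p=np.array(s['eef_pos']); print(p,T.T@(np.array([505.4,-391.8,135])-p))
E
```

```text
clock: 5.55
eef_pos: [506.3, -392.6, 135.9]
eef_rot: [1.078, 1.569, -0.714]
wrist_force: [-0.3, 0.8, 0.8]
finger_gap: 94.1
[ 506.27603559 -392.56081049  135.85677425] [ 0.85503074 -1.02302796 -0.55015388]
```

```bash
python3 -m handwheel '[[[0,-0.5,-0.5],0],[[0,0,0],0],[[0,0,0],0],[[0,0,0],0],[[0,0,0],0],[[0,0,0],0],[[0,0,0],0],[[0,0,0],0],[[0,0,0],0],[[0,0,0],0]]' 255 50
```

```text
clock: 6.8
eef_pos: [505.6, -391.9, 134.4]
eef_rot: [-1.93, 1.571, 2.559]
wrist_force: [0.4, -0.0, -0.8]
finger_gap: 24.9
```

```bash
python3 -m handwheel '[[[-5,0,0],0],[[-10,0,0],0],[[-15,0,0],0],[[-20,0,0],0],[[-20,0,0],0],[[-20,0,0],0],[[-20,0,0],0],[[-20,0,0],0],[[-10,0,0],0],[[0,0,0],0]]'
python3 - <<'E'
from h import *
np.set_printoptions(precision=2,suppress=True)
s=manip.read_state(); T=rot(s['eef_rot']); p=np.array(s['eef_pos']); print(p,np.array(s['wrist_force']),T.T@(np.array([564,-156.5,p[2]])-p),T)
for n in('scene','top'):
    c=manip.camera(n); P,_=cloud(c,c['z_map']>0); save(c,n+'2.png')
    for z0,z1,r in((145,225,8),(238,285,13)):
        Q=P[(np.hypot(P[:,0]-p[0],P[:,1]-p[1])<22)&(P[:,2]>z0)&(P[:,2]<z1)]
        if len(Q): print(n,z0,len(Q),Q.mean(0),Q.min(0),Q.max(0))
    if n=='scene':
        Q=P[(np.hypot(P[:,0]-p[0],P[:,1]-p[1])<18)&(P[:,2]>132)&(P[:,2]<220)]
        for z in range(135,220,10):
            k=abs(Q[:,2]-z)<5
            if k.sum(): print(z,k.sum(),Q[k].mean(0))
c=manip.camera('scene'); cv2.imwrite('pics/crop2.png',cv2.resize(c['pixels'][60:260,110:360,::-1],None,fx=3,fy=3))
E
```

```text
clock: 8.05
eef_pos: [505.6, -392.0, 275.2]
eef_rot: [1.075, 1.57, -0.719]
wrist_force: [0.6, 0.4, -1.8]
finger_gap: 25.1
[ 505.63 -392.04  275.21] [ 0.61  0.4  -1.84] [  -0.14    4.83 -242.61] [[ 0.    0.98 -0.22]
 [-0.   -0.22 -0.98]
 [-1.    0.    0.  ]]
scene 145 302 [ 500.55 -390.53  187.54] [ 495.36 -400.72  148.88] [ 510.61 -384.61  224.73]
scene 238 336 [ 499.84 -386.85  259.67] [ 483.75 -412.63  238.87] [ 526.75 -373.83  284.97]
145 2 [ 499.98 -391.97  149.1 ]
155 36 [ 500.63 -390.08  155.3 ]
165 41 [ 501.11 -390.85  164.89]
175 45 [ 501.04 -390.78  175.02]
185 40 [ 500.18 -390.82  185.34]
195 36 [ 500.05 -390.73  195.06]
205 40 [ 500.27 -390.4   204.74]
215 42 [ 500.61 -390.24  214.94]
```

View pics/crop2.png

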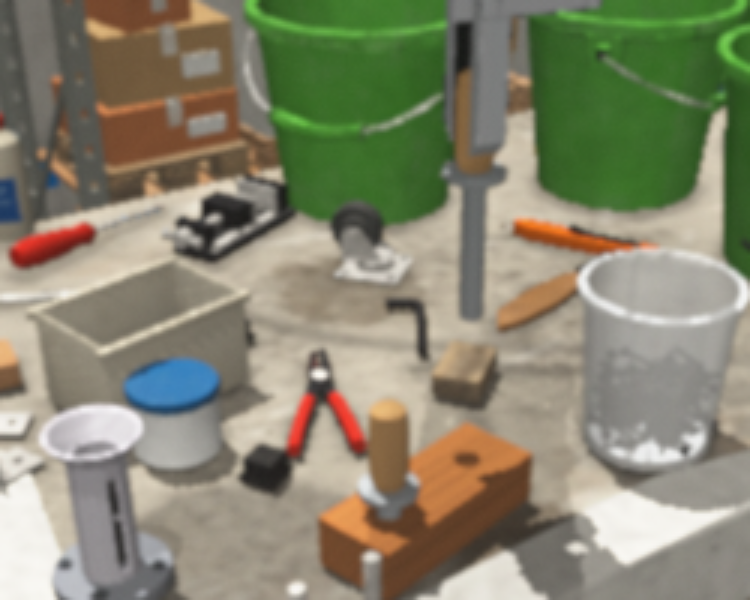

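The picture shows the long rammer hanging straight from the jaws at (470,240), and the short one still in the rack at (388,450). I carry it over the tube.

```bash
python3 -m handwheel '[[[0,0.6,-15],0],[[0,0.6,-30],0],[[0,0.6,-35],0],[[0,0.6,-35],0],[[0,0.6,-35],0],[[0,0.6,-35],0],[[0,0.6,-33],0],[[0,0.6,-25],0],[[0,0,0],0],[[0,0,0],0]]'
cat > chk.py <<'E'
from h import *
from scipy.optimize import least_squares
np.set_printoptions(precision=2,suppress=True)
s=manip.read_state(); T=rot(s['eef_rot']); p=np.array(s['eef_pos']); print(p,T.T@(np.array([564,-156,p[2]])-p))
c=manip.camera('scene'); P,_=cloud(c,c['z_map']>0)
def fit(z0,z1,r,w):
    Q=P[(np.hypot(P[:,0]-564,P[:,1]+157)<w)&(P[:,2]>z0)&(P[:,2]<z1)]
    f=lambda q:np.hypot(Q[:,0]-q[0],Q[:,1]-q[1])-r
    s=least_squares(f,Q[:,:2].mean(0)+[5,-3],loss='soft_l1'); return s.x,abs(s.fun).mean(),len(Q)
print('rod',fit(152,205,8,16)); 
Q=P[(np.hypot(P[:,0]-564,P[:,1]+157)<45)&(P[:,2]>109)&(P[:,2]<117)]
print('rim',cv2.minEnclosingCircle(Q[:,:2].astype('f4')))
Q=P[(np.hypot(P[:,0]-564,P[:,1]+157)<16)&(P[:,2]>120)&(P[:,2]<160)]; print('rod low',Q[:,2].min() if len(Q) else None)
E
python3 chk.py
```

```text
clock: 9.45
eef_pos: [563.8, -156.1, 274.3]
eef_rot: [-1.009, 1.571, -2.802]
wrist_force: [-0.2, -0.8, -0.9]
finger_gap: 25.0
[ 563.82 -156.06  274.32] [-0.    0.17 -0.1 ]
rod (array([ 563.53, -158.41]), np.float64(0.7216734047591088), 269)
rim ((564.1782836914062, -157.96405029296875), 30.290918350219727)
rod low 148.84298253504414
```

```bash
python3 -m handwheel '[[[5,0.2,0],0],[[8,0,0],0],[[8,0,0],0],[[8,0,0],0],[[8,0,0],0],[[8,0,0],0],[[6,0,0],0],[[3,0,0],0],[[0,0,0],0],[[0,0,0],0]]'
python3 -m handwheel '[[[3,0,0],0],[[3,0,0],0],[[3,0,0],0],[[3,0,0],0],[[3,0,0],0],[[3,0,0],0],[[3,0,0],0],[[3,0,0],0],[[0,0,0],0],[[0,0,0],0]]'
```

```text
clock: 10.75
eef_pos: [564.3, -156.1, 220.7]
eef_rot: [1.454, 1.57, -0.339]
wrist_force: [-0.1, 0.2, -2.0]
finger_gap: 25.0
clock: 12.0
eef_pos: [564.1, -156.1, 196.2]
eef_rot: [-1.645, 1.571, 2.845]
wrist_force: [1.3, 0.9, -1.2]
finger_gap: 25.5
```

```bash
python3 -m handwheel '[[[2,0,0],0],[[2,0,0],0],[[2,0,0],0],[[2,0,0],0],[[2,0,0],0],[[1,0,0],0],[[1,0,0],0],[[1,0,0],0],[[1,0,0],0],[[1,0,0],0]]'
```

```text
clock: 13.25
eef_pos: [564.3, -156.1, 181.9]
eef_rot: [1.435, 1.57, -0.359]
wrist_force: [-2.8, 0.6, 8.0]
finger_gap: 25.2
```

```bash
python3 -m handwheel '[[[1,0,0],0],[[1,0,0],0],[[1,0,0],0],[[1,0,0],0],[[1,0,0],0],[[0.5,0,0],0],[[0.5,0,0],0],[[0.5,0,0],0],[[0,0,0],0],[[0,0,0],0]]'
python3 - <<'E'
from h import *
np.set_printoptions(precision=2,suppress=True)
s=manip.read_state(); p=np.array(s['eef_pos']); print(p,np.array(s['wrist_force']))
c=manip.camera('scene'); save(c,'s3.png'); P,_=cloud(c,c['z_map']>0)
cv2.imwrite('pics/crop3.png',cv2.resize(c['pixels'][110:285,90:240,::-1],None,fx=3.4,fy=3.4,interpolation=cv2.INTER_CUBIC))
Q=P[(np.hypot(P[:,0]-564,P[:,1]+157)<24)&(P[:,2]>125)&(P[:,2]<170)]
for z in range(126,170,3):
    k=abs(Q[:,2]-z)<1.5
    if k.sum(): print(z,k.sum(),np.ptp(Q[k],axis=0)[:2])
E
```

```text
clock: 14.5
eef_pos: [564.3, -156.1, 175.4]
eef_rot: [1.452, 1.57, -0.341]
wrist_force: [-1.1, 0.4, 6.7]
finger_gap: 25.0
[ 564.29 -156.14  175.41] [-1.09  0.37  6.68]
126 9 [ 9.6  15.43]
129 13 [ 5.7  12.75]
132 14 [11.02 13.18]
135 14 [ 6.88 13.1 ]
138 5 [6.06 9.22]
144 3 [ 7.98 19.61]
147 30 [21.91 34.86]
150 130 [35.66 39.75]
153 24 [19.8  35.05]
156 16 [ 7.27 20.4 ]
159 16 [10.48 21.26]
162 18 [21.24 23.05]
165 14 [18.27 23.81]
168 11 [19.51 18.05]
```

View pics/crop3.png

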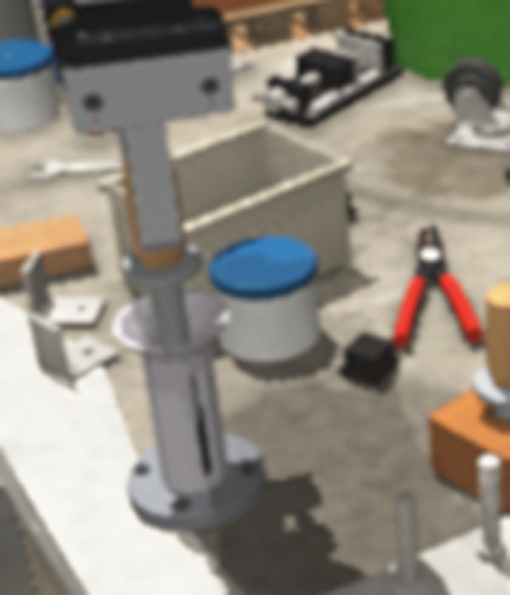

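The slot at (203,420) shows the plugs low down with the rod above them, and the collar top is at about 150 (149 when home). The force is only about 7 N, so there is no hard stop yet and I keep pushing.

```bash
python3 -m handwheel '[[[0.5,0,0],0],[[0.5,0,0],0],[[0.5,0,0],0],[[0,0,0],0],[[0,0,0],0],[[0,0,0],0],[[0,0,0],0],[[0,0,0],0],[[0,0,0],0],[[0,0,0],0]]'
```

```text
clock: 15.8
eef_pos: [564.4, -156.1, 174.3]
eef_rot: [1.426, 1.57, -0.367]
wrist_force: [-2.8, 1.4, 9.4]
finger_gap: 25.1
```

```bash
python3 -m handwheel '[[[0.5,0,0],0],[[0.5,0,0],0],[[0.5,0,0],0],[[0,0,0],0],[[0,0,0],0],[[0,0,0],0],[[0,0,0],0],[[0,0,0],0],[[0,0,0],0],[[0,0,0],0]]'
```

```text
clock: 17.05
eef_pos: [564.7, -156.3, 174.2]
eef_rot: [1.439, 1.568, -0.355]
wrist_force: [-3.9, 1.3, 21.2]
finger_gap: 25.2
```

```bash
python3 -m handwheel '[[[0.5,0,0],0],[[0.5,0,0],0],[[0.5,0,0],0],[[0,0,0],0],[[0,0,0],0],[[0,0,0],0],[[0,0,0],0],[[0,0,0],0],[[0,0,0],0],[[0,0,0],0]]'
```

```text
clock: 18.3
eef_pos: [565.0, -156.4, 174.1]
eef_rot: [1.424, 1.566, -0.369]
wrist_force: [-7.6, 2.6, 32.2]
finger_gap: 25.0
```

```bash
python3 -m handwheel '[[[-1,0,0],0],[[-1,0,0],0],[[-1,0,0],0],[[0,0,0],0],[[0,0,0],0],[[0,0,0],0],[[0,0,0],0],[[0,0,0],0],[[0,0,0],0],[[0,0,0],0]]'
python3 - <<'E'
from h import *
c=manip.camera('scene'); P,_=cloud(c,c['z_map']>0)
Q=P[(np.hypot(P[:,0]-564,P[:,1]+157)<24)&(P[:,2]>125)&(P[:,2]<170)]
for z in range(140,160,2):
    k=abs(Q[:,2]-z)<1
    if k.sum(): print(z,k.sum())
E
```

```text
clock: 19.55
eef_pos: [564.3, -156.1, 174.3]
eef_rot: [1.427, 1.57, -0.367]
wrist_force: [-2.5, 0.2, 10.2]
finger_gap: 25.4
142 1
144 10
146 22
148 46
150 94
152 11
154 10
156 9
158 14
```

Home: the collar top is at about 149–150. I release the last of the load, then open and go straight up.

```bash
python3 -m handwheel '[[[-0.5,0,0],0],[[-0.5,0,0],0],[[0,0,0],0],[[0,0,0],0],[[0,0,0],0],[[0,0,0],0],[[0,0,0],0],[[0,0,0],0],[[0,0,0],0],[[0,0,0],0]]'
python3 -m handwheel '[[[0,0,0],0],[[0,0,0],0],[[0,0,0],0],[[0,0,0],0],[[0,0,0],0],[[0,0,0],0],[[0,0,0],0],[[0,0,0],0],[[0,0,0],0],[[0,0,0],0]]' 0
python3 - <<'E'
from h import *
s=manip.read_state(); print(s['wrist_force'])
c=manip.camera('scene'); cv2.imwrite('pics/crop4.png',cv2.resize(c['pixels'][110:285,90:240,::-1],None,fx=3.4,fy=3.4,interpolation=cv2.INTER_CUBIC))
E
```

```text
clock: 20.85
eef_pos: [564.1, -156.1, 174.3]
eef_rot: [-1.702, 1.571, 2.788]
wrist_force: [0.0, -0.2, 0.0]
finger_gap: 25.5
clock: 22.1
eef_pos: [564.2, -156.1, 174.4]
eef_rot: [-2.235, 1.571, 2.254]
wrist_force: [1.0, 0.3, 0.6]
finger_gap: 94.4
[0.96347086 0.25622056 0.59934238]
```

View pics/crop4.png

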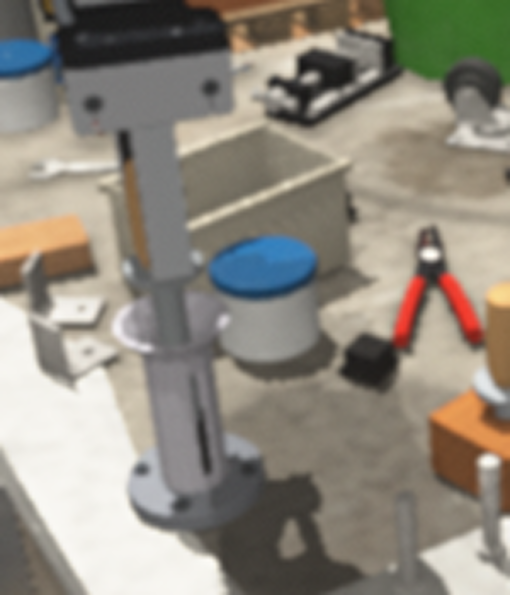

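The rammer stands upright between the open fingers (150,220). I retreat straight up.

```bash
python3 -m handwheel '[[[-6,0,0],0],[[-12,0,0],0],[[-15,0,0],0],[[-15,0,0],0],[[-15,0,0],0],[[-15,0,0],0],[[-15,0,0],0],[[-10,0,0],0],[[0,0,0],0],[[0,0,0],0]]'
python3 - <<'E'
from h import *
np.set_printoptions(precision=2,suppress=True)
s=manip.read_state(); print(s['clock'],s['wrist_force'])
c=manip.camera('scene'); cv2.imwrite('pics/crop5.png',cv2.resize(c['pixels'][110:285,90:290,::-1],None,fx=3.4,fy=3.4,interpolation=cv2.INTER_CUBIC))
P,_=cloud(c,c['z_map']>0)
Q=P[(np.hypot(P[:,0]-564,P[:,1]+157)<30)&(P[:,2]>125)&(P[:,2]<225)]
for a,b in((125,140),(147,151.5),(160,180),(180,200),(204,215)):
    k=(Q[:,2]>a)&(Q[:,2]<b); print(a,b,k.sum(),Q[k].mean(0) if k.any() else '',Q[k][:,2].max() if k.any() else '')
E
```

```text
clock: 23.4
eef_pos: [564.0, -156.0, 276.8]
eef_rot: [-1.641, 1.57, 2.849]
wrist_force: [0.4, -0.3, 0.1]
finger_gap: 93.7
23.4 [ 0.43 -0.29  0.05]
125 140 51 [ 557.79 -156.14  130.56] 137.40856805283659
147 151.5 145 [ 555.93 -155.19  149.27] 151.35294202835024
160 180 160 [ 554.13 -154.81  170.11] 179.70657071012675
180 200 169 [ 554.21 -154.91  190.18] 199.99756435088773
204 215 81 [ 558.93 -156.8   207.26] 210.2947981582871
```

View pics/crop5.png

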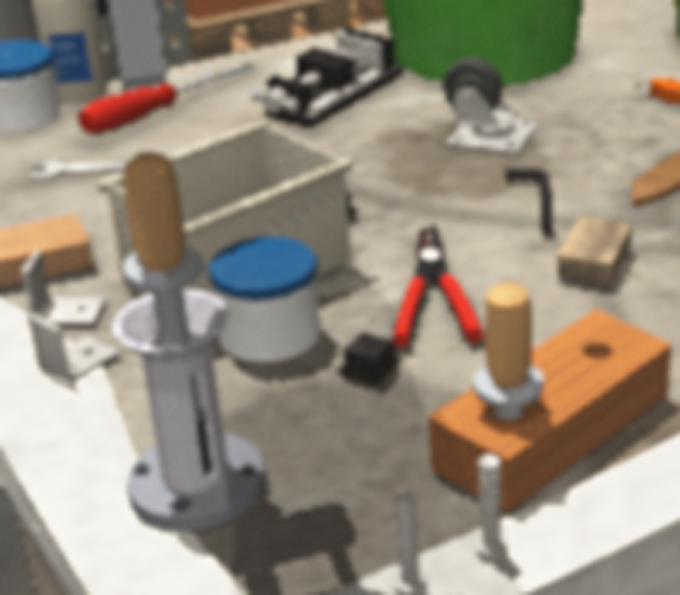

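```bash
python3 -c "
from cell import manip
print(manip.sign_off())"
```

```text
the job is handed in; nothing more can be done
None
```

The two plugs are pushed home, and the long rammer now stands free in the feed tube. I handed the job in at about 23.4 s of the 40 s allowed.

I took the long rammer by its wooden handle out of the rack, lowered its rod down the tube and pushed until the plugs stopped. I then took the load off, let go and raised the gripper straight up.

**Last checks:**
- **Plugs home:** the tool stopped moving at z ≈ 174.2 mm while the push force rose from 9 to 32 N. I had predicted 174.4 mm for home.
- **Rammer height:** the collar top measured about 149–150 mm and the handle top about 207–210 mm, against 149 and 209 mm expected at home.
- **Rammer standing:** it was upright in the last picture and stayed put after release.
- **Robot clear:** the fingertips were about 57 mm above the handle with almost no force at the wrist.
- **Left alone:** the short rammer is still in the rack, and I did not go near the yellow look-alike.

**Disagreement:** the scene and top cameras differed by about 3 mm in y. I used positions between the two, and the fit showed no trouble. I judged the plugs by the hard stop and the heights, because the sight slot was too blurred in the pictures to measure them directly.

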